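# Free a lane of the pipette rest and lay the pipette in it

### The job

The blue pipette belongs on the pipette rest, but somebody has left the marker lying across its only free lane. Stand the marker in the blue cup, either end up, and lay the blue pipette in the lane that becomes free, its handle in the wide fork and its nozzle in the narrow fork, pointing the same way as the other two pipettes. Let the pipette down gently rather than dropping it, keep the cup standing, and leave the other pipettes and everything else where they are.

Things in the scene. Friction and masses are not known exactly. Their poses are not given: they have to be found in the camera images.
- rest: Fixed pipette rest: black base 150 x 220 x 10 mm; two grey upright plates, 10 mm thick, at x = -55 (nearer the robot) and +55 mm, running along y, tops 80 mm above the bench. On each stand three forks of 6 mm steel prongs, 25 mm high: three lanes along x, at y = +75, 0, -75 mm. Origin: centre of the underside, on the bench; z up; yaw within 0.3 rad of the world's.
- lane_left (a point): Middle of the rest's left lane (y = +75 mm), halfway between the plates, at the height of the fork floors (the plates' flat tops, 80 mm above the bench). Every lane has a wide fork on the -x plate (32 mm between prongs at the floor, 52 at their tips) and a narrow one on the +x plate (18 and 38 mm). Axes as the rest's.
- lane_middle (a point): The same for the middle lane (y = 0).
- lane_right (a point): The same for the right lane (y = -75 mm).
- pipette: The blue micropipette, flat on the bench, 70 to 120 g. Along its x: plunger -121 to -95 mm, white square handle 28 x 28 mm -95 to +25 (blue collar at its front), blue round shaft 12 mm thick to +80, nozzle 7 mm thick to +120. A finger hook at x = -88 to -64 stands up to 47 mm. Origin: level with the handle's flat underside, centre line 14 mm above; x to the nozzle, z up. Mass centre near x = -22 mm.
- pipette_nozzle (a point): Point on the pipette's centre line 55 mm to the nozzle side of its origin. Laid properly (flat underside down, origin over the lane's middle, sloping 4 degrees nozzle down) it is over the narrow fork, 6 mm above the fork floor.
- pipette_handle (a point): Point on the pipette's centre line 55 mm to the plunger side of its origin. Laid properly it is over the wide fork, 14 mm above the fork floor. The handle is best pinched across, from above, between the pipette's x = -45 and +15 mm.
- pipette_yellow: A like pipette with yellow collar, resting in a lane, nozzle towards the rest's +x; to be left alone. Frame as the blue pipette's.
- pipette_grey: A like pipette with grey collar, resting in another lane; to be left alone. Frame as the blue pipette's.
- marker: Black round marker with a red cap, 16 mm thick, 150 mm long, 30 g, lying across both forks of one lane at the start. Origin: on its lower side below its middle; x along it, towards the cap.
- marker_mid (a point): Centre of the marker.
- marker_cap_end (a point): Centre of the marker's red cap end face, 75 mm from its centre.
- marker_plain_end (a point): Centre of the marker's other end face, 75 mm from its centre.
- cup: Blue ceramic cup without handle, open at the top, 80 mm wide at the rim (72 mm inside) tapering to 64 mm at the foot (56 mm inside), 80 mm high, inner floor 5 mm above the underside, 350 g, empty, loose on the bench. Origin: centre of the underside; z up. The marker may lean on its rim.
- slide_box: Bystander: blue slide box with white lid, 87 x 77 x 34 mm, on the bench just beyond the rest.
- tip_box: Bystander: orange tip box with clear lid, 85 x 120 x 62 mm, beyond the rest on the right.
- reagent: Bystander: amber bottle with red cap, 68 mm wide, 150 mm high, beyond the rest on the left.
- jar: Bystander: glass jar with white lid, 60 mm wide, 80 mm high, far left.
- tally_counter: Bystander: black tally counter, 55 x 75 x 45 mm, far right.

How it is judged (in metres and radians):
At the end, for the whole second after the job is handed in: Blue pipette at rest in a lane, handle in the wide fork, shaft in the narrow one, both within 10 mm of the lane's line and within 7 mm of seated height, at most 25 mm off along it. Marker at rest in the upright cup, one end under 35 mm above its underside, leaning less than 0.8 rad (((y of pipette_nozzle in the frame of rest between 0.065 and 0.085 m and y of pipette_handle in the frame of rest between 0.065 and 0.085 m) or (y of pipette_nozzle in the frame of rest between -0.01 and 0.01 m and y of pipette_handle in the frame of rest between -0.01 and 0.01 m) or (y of pipette_nozzle in the frame of rest between -0.085 and -0.065 m and y of pipette_handle in the frame of rest between -0.085 and -0.065 m)) and x of pipette_nozzle in the frame of rest between 0.03 and 0.08 m and z of pipette_nozzle in the frame of rest between 0.079 and 0.093 m and z of pipette_handle in the frame of rest between 0.087 and 0.101 m and linear speed of each of pipette, marker below 0.02 m/s and ((z of marker_cap_end in the frame of cup between 0 and 0.035 m and horizontal distance between marker_cap_end and cup below 0.038 m) or (z of marker_plain_end in the frame of cup between 0 and 0.035 m and horizontal distance between marker_plain_end and cup below 0.038 m)) and (angle between marker's own x axis and vertical below 0.8 rad or angle between marker's own x axis and vertical above 2.34 rad) and angle between cup's own z axis and vertical below 0.1 rad); the robot touches nothing.
It fails at once if the blue pipette dropped: falling free of the fingers at more than 0.6 m/s (a drop of about 18 mm) (linear speed of pipette above 0.6 m/s and contact force between the fingers and pipette below 0.2 N).
It fails at once if the cup tipped by more than 0.5 rad (angle between cup's own z axis and vertical above 0.5 rad).
It fails at once if another pipette shifted by more than 20 mm (distance of any of pipette_yellow, pipette_grey from where it was at the start of the episode above 0.02 m).
It fails at once if a bystander on the bench shifted by more than 30 mm (distance of any of slide_box, tip_box, reagent, jar, tally_counter from where it was at the start of the episode above 0.03 m).
It also fails if it takes over 72 s, if anything falls off the work surface, if the arm or the gripper's body presses on something with over 40 N, if the wrist force passes 120 N, or if a joint passes its speed limit or range.

### The arm

A 6-joint arm with a two-finger parallel gripper is mounted at the origin on the work surface. World frame = base frame: x ahead of the robot, y to its left, z up, the work surface at z = 0. Lengths are in mm, angles in rad, forces in N, time in s.
With the tool pointing down it reaches from about 400 to 925 mm from the base axis. Payload 12.5 kg.
Tool frame: the origin (TCP) lies at the very end of the fingers, on their centre line; the grasp point (between the pads) lies 19 mm behind it; z points along the fingers, y is the line along which they close (so a half turn about z gives the same grasp; the last joint's range is limited). The gripper opens to 95 mm and grips with 3 to 60 N. Pads are 20 mm wide; open, the fingers measure 119 mm over their backs; the gripper's body (75 mm by 180 mm) begins 59 mm behind the grasp point.
Start: joints at [-1.246, 0.491, 1.559, -0, 1.092, -0.106], TCP at [261.023, -567.903, 214.661] pointing down, gripper open.
Joint ranges: [-3.1, 3.1], [-0.84, 2.19], [0.05, 2.79], [-1.13, 4.28], [0.06, 2.93], [-2.69, 2.69]. Speed limits (rad/s): [2.22, 2.22, 2.79, 3.14, 3.14, 3.14].

### API

Orientations are given as [roll, pitch, yaw] about the fixed x, y, z axes, in that order (R = Rz(yaw) Ry(pitch) Rx(roll)).
In Python, from cell import state, imaging, env, spot_in, mark_of gives the robot as it stands. The module is installed in compiled form; this text tells all that it offers.
- The arm moves only by the tool step_arm, never from a script. Its argument "increments" is a list of rows, each an object with "slide": the shift along the tool's x, y, z in m, a list of three; "roll": the turn about the tool's z in rad. A call has 1 to 5 rows; each row is the pose to reach, as a shift and turn from the pose commanded when the call began, along the tool's axes at that moment; what a row does not reach only later rows make up. A row lasts 1/8 s, in which the tool goes at most 62.5 mm and 10.7 degrees, less where a joint would pass 70% of its speed; a pose out of reach is approached as far as the arm can. A call with a gripper value outside its range is refused whole. "fingers" is the opening, from 0 (shut) to 1 (fully open), set as the call begins (left out, the last holds). The fingers move at their own pace and stop on an object; the grip force is fixed at half the most. Time passes only in rows, so rows that repeat a pose let the fingers close. It gives the time, the measured TCP pose, the force, the opening and the grip force at its end, in the units of the state.
- state(): the state, without advancing time (a new reading comes with each control period).
- imaging.read_camera(name): name is "scene" or "top" or "wrist"; returns a dict with "color" (400x640x3 uint8, red, green, blue), "z_map" (400x640 float32, mm along the optical axis (not along the pixel's ray), 0 where there is no reading), "intrinsics" (3x3 intrinsics, pixels), "camera_from_world" (4x4, takes a point from world to camera coordinates). Camera axes: x right, y up, looking along -z (the intrinsics and any distortion apply to the point x, -y, -z); pixel columns grow to the right and rows downward; lengths in mm; the calibration is good to about 2 mm. A picture is of the moment at which its call begins.
- env.job_done(): hands the job in; it is judged then, once.
Trained networks look in the newest picture that a camera, given by its name, has taken for a name from the list of things; names that differ only in an ending like _2 or _b are one class to them, and where a whole thing is asked for, a point or a joint stands for the part that bears it (a point fixed in the world has none). Each returns a list of dicts, best first, with "confidence" (0 to 1); they miss things now and then, are a little off and sometimes report something else, mostly with a low value. They report only what shows in the picture. A call takes as long as a camera call.
- spot_in(camera, target): "bbox" ([left, top, right, bottom] in pixels, round what is visible of it).
- mark_of(camera, target): "uv" ([column, row] in pixels: a listed point, or the origin of a listed thing).
The state is a dict: "t": time; "joints": joint angles; "qvel": joint speeds; "tau": joint torques, N m; "eef_pos": TCP position; "tcp_rot": TCP orientation; "ft_force": force on the tool from outside, world axes, zero at the start; "moment": the same for the moment, N m; "opening": opening from 0.0 (shut) to 1.0 (fully open); "grip_force": force on a finger pad.
Only numpy, scipy, OpenCV 4.12 (cv2) and the standard library are available. Lean on these libraries where they do the work, as an engineer would, in place of code of your own. Each camera call takes 0.05 s, during which the arm holds its last target. There are 200 camera calls.

## Working session

There is one attempt and no reset: what is moved stays moved. The work goes in short steps, Python scripts to look and compute and a tool call to move; the robot and the scene stay as the last step left them, time stands still between calls to the robot, and variables do not carry over. Pictures are saved under pics/ and viewed, at most 10 in all, crops included, and the job is handed in when it is done.

Besides the shell and the picture viewer there is one more tool, called after "Emit:" as name([rows], argument=value, ...), one row to a line, values as JSON. step_arm: Moves the arm, as the interface text tells. Its arguments: {"type":"object","properties":{"increments":{"type":"array"},"fingers":{"type":"number"}},"required":["increments"]}

```bash
mkdir -p pics; cat > h.py <<'E'
import numpy as np, cv2
from cell import state, imaging, env, spot_in, mark_of
def ray(c,uv):
    K=c["intrinsics"];T=np.linalg.inv(c["camera_from_world"])
    d=np.array([(uv[0]-K[0,2])/K[0,0],-(uv[1]-K[1,2])/K[1,1],-1.])
    return T[:3,3],T[:3,:3]@d
def at_z(c,uv,z):
    o,d=ray(c,uv); return o+d*(z-o[2])/d[2]
def at_depth(c,uv):
    u,v=int(round(uv[0])),int(round(uv[1])); p=c["z_map"][max(v-1,0):v+2,max(u-1,0):u+2]; p=p[p>0]
    o,d=ray(c,uv); return o+d*np.median(p) if len(p) else None
def cloud(c):
    K=c["intrinsics"];T=np.linalg.inv(c["camera_from_world"]);z=c["z_map"]
    v,u=np.mgrid[:400,:640]
    P=np.stack([(u-K[0,2])/K[0,0]*z,-(v-K[1,2])/K[1,1]*z,-z],-1)
    return P@T[:3,:3].T+T[:3,3]
def save(c,n): cv2.imwrite("pics/"+n,c["color"][:,:,::-1])
E
python3 - <<'E'
from h import *
np.set_printoptions(precision=1,suppress=True)
for n in("scene","top"):
    c=imaging.read_camera(n);save(c,n+"1.png");print(n,np.linalg.inv(c["camera_from_world"])[:3,3])
    for t in["rest","lane_left","lane_middle","lane_right","pipette","pipette_nozzle","pipette_handle","marker","marker_mid","marker_cap_end","marker_plain_end","cup","pipette_yellow","pipette_grey"]:
        for r in mark_of(n,t)[:1]:
            print(t,round(r["confidence"],2),np.array(r["uv"]),at_depth(c,r["uv"]))
print(state())
E
```

```text
scene [1490.4  689.3 1397.5]
rest 0.74 [322.6 218. ] [625.   65.3  86.6]
lane_left 0.89 [339.4 216.2] [532.6  71.7   9.3]
lane_middle 0.61 [322.8 199.5] [572.   27.8 105.7]
lane_right 0.74 [305.5 187.9] [565.3 -50.4 107.7]
pipette 0.88 [270.  167.1] [ 493.3 -277.9   16.2]
pipette_nozzle 0.63 [270.4 169.3] [ 493.9 -276.5    5.6]
pipette_handle 0.81 [275.9 155.4] [ 438.1 -293.1   26.4]
marker 0.65 [337.9 213.5] [583.3  98.   92.4]
marker_mid 0.47 [338.8 211. ] [575.6  96.2  96.7]
marker_cap_end 0.49 [325.1 222.1] [639.4  85.8  94.4]
marker_plain_end 0.71 [352.8 204.6] [514.6 112.4  82.9]
cup 0.74 [393. 239.] [530.7 285.3  41.1]
pipette_yellow 0.74 [323.7 202.5] [574.2  33.1  95.8]
pipette_grey 0.98 [305.4 190.3] [573.1 -45.  105.7]
top [ 380.8    7.6 1250.4]
rest 0.58 [319.7 206.5] [543.4  11.2 106.1]
lane_left 0.59 [293.8 196.8] [576.7  90.   94.5]
lane_middle 0.84 [319.3 201.7] [558.3  12.1 104.9]
lane_right 0.68 [339.7 201.6] [557.1 -49.6 106.3]
pipette 0.97 [413.1 233.6] [ 461.2 -283.6   29. ]
pipette_nozzle 0.78 [407.4 215.5] [ 521.8 -273.5    8.2]
pipette_handle 0.96 [421.  250.3] [ 408.2 -306.3   25.4]
marker 0.66 [290.8 200.1] [567.3  99.6  90.4]
marker_mid 0.55 [292.3 197.8] [573.7  94.6  94.4]
marker_cap_end 0.82 [295.8 175.8] [642.4  83.2  94.4]
marker_plain_end 0.76 [292.3 225.3] [497.4 101.9   8.6]
cup 0.86 [240.5 226.8] [496.3 271.4   4.9]
pipette_yellow 0.77 [315.8 197.3] [572.2  22.5 103.8]
pipette_grey 0.72 [343.7 204. ] [549.7 -61.5 105. ]
{'t': 1.5, 'joints': array([-1.2,  0.5,  1.6, -0. ,  1.1, -0.1]), 'qvel': array([-0.,  0.,  0., -0., -0., -0.]), 'tau': array([ -0. , -61.2, -25.8,   0.1,   0. ,  -0. ]), 'eef_pos': array([ 261. , -567.9,  214.7]), 'tcp_rot': array([3.1, 0. , 0.4]), 'ft_force': array([ 0. ,  0.3, -0.8]), 'moment': array([-0.,  0.,  0.]), 'grip_force': 0.0, 'opening': 0.9986037584762962}
```

```bash
python3 - <<'E'
from h import *
np.set_printoptions(precision=1,suppress=True)
a=cv2.imread("pics/top1.png")[120:300,200:460];cv2.imwrite("pics/top1c.png",cv2.resize(a,None,fx=3,fy=3,interpolation=cv2.INTER_CUBIC))
c=imaging.read_camera("top");P=cloud(c).reshape(-1,3);C=c["color"].reshape(-1,3).astype(int)
ok=(c["z_map"].ravel()>0)
def rect(n,m):
    Q=P[m][:,:2].astype(np.float32); print(n,m.sum(),cv2.minAreaRect(Q),Q.mean(0),np.percentile(P[m][:,2],[5,50,95]))
x,y,z=P.T
pip=ok&(y<-200)&(y>-380)&(x>330)&(x<620)&(z>6)&(z<60)
rect("pip",pip)
Q=P[pip][:,:2];m=Q.mean(0);_,_,v=np.linalg.svd(Q-m);print(v[0],np.degrees(np.arctan2(v[0,1],v[0,0])),[(Q-m)@v[0]][0].min(),((Q-m)@v[0]).max(),m)
cup=ok&(y>200)&(y<380)&(x>420)&(x<620)&(z>74)&(z<90);rect("cuprim",cup)
mk=ok&(y>65)&(y<130)&(x>470)&(x<680)&(z>87)&(z<102)
rect("marker",mk)
base=ok&(z>5)&(z<15)&(abs(y-10)<170)&(x>420)&(x<680);rect("base",base)
for s in(np.arange(480,660,10)):
    k=mk&(abs(x-s)<5)
    if k.sum(): print(s,k.sum(),y[k].min(),y[k].max(),z[k].max(),C[k].mean(0))
E
```

```text
pip 553 ((473.5622253417969, -285.6702880859375), (161.01568603515625, 277.967529296875), 87.27490234375) [ 447.5 -295.6] [ 6.9 25.5 32.8]
[-1.  -0.2] -165.66715933871356 -169.40328615947934 122.0067225318738 [ 447.5 -295.6]
cuprim 124 ((494.7921142578125, 275.1529235839844), (77.66890716552734, 77.27235412597656), 43.913326263427734) [495.3 277.6] [75.2 79.7 83.3]
marker 261 ((569.299560546875, 89.33309936523438), (54.9697151184082, 150.5932159423828), 80.01268005371094) [568.2  92.5] [89.2 94.3 99. ]
base 1516 ((549.6087036132812, 10.786514282226562), (335.277587890625, 257.49658203125), 89.66598510742188) [557.5  22.2] [ 5.6  9.7 13.6]
490 1 93.4604279064751 93.4604279064751 90.72593997470995 [77. 24. 23.]
500 15 93.09825468824572 105.36392154180352 97.20778416694202 [116.5  40.3  35. ]
510 24 71.29912026267704 105.70109087858884 101.9556805050047 [63.2 61.5 61.4]
520 22 71.37121551512482 125.81266025930847 101.66470775809034 [80.1 77.8 77.3]
530 15 89.90537329716012 102.12300578440903 97.67974265860494 [43.8 42.1 42.7]
540 17 89.48242547602266 102.29997379124573 98.33690654000134
[... 190 characters left out ...]
712549209 98.8408107241856 99.79987248984821 [45.5 42.6 43.8]
580 15 83.56437694556207 98.87974952870424 100.99686424256652 [44.  41.9 42.2]
590 17 83.37650898523135 95.80405555248034 97.00300715641424 [43.5 41.9 42.9]
600 16 82.95042228460049 95.42105545167922 98.27575008302392 [136.2  34.6  27.2]
610 16 80.10066309215644 95.5113728508791 99.23005956055977 [201.1  37.8  23.1]
620 20 70.48452321769992 95.4526162815898 100.70606055537428 [190.3  57.4  45.2]
630 19 70.24482806892303 107.24104101338953 100.04450332246643 [189.8  65.2  51.5]
640 15 79.49518280354563 92.3000103916887 98.28874212917458 [208.4  39.1  23.1]
650 1 88.90900851589038 88.90900851589038 91.80413583627683 [172.  98.  75.]
```

View pics/top1c.png

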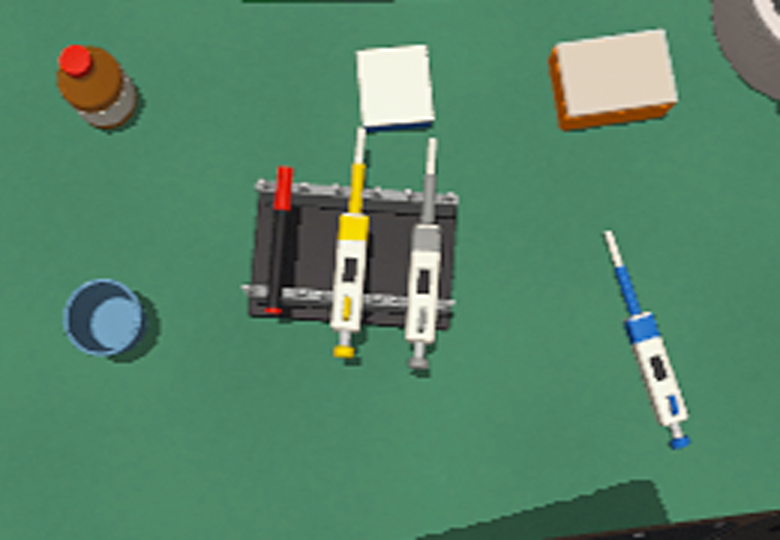

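View pics/scene1.png

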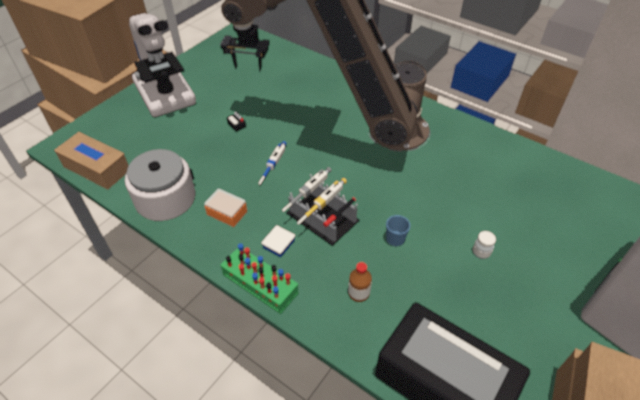

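Top view (3x crop): the marker lies in the left lane (crop 283,240, cap to +x). Yellow is in the middle lane and grey in the right. The cup is at (103,317) and the blue pipette at (655,350). The scene view confirms this and shows the area left of the rest is clear.

The tool only points down, so I'll tilt the marker by levering it in the grip over the far plate edge. First I'll go above the rest for a close look.

```bash
cat >> h.py <<'E'
from scipy.spatial.transform import Rotation as Ro
def go(x,y,z,yaw):
    s=state();R=Ro.from_euler('xyz',s["tcp_rot"]).as_matrix()
    d=R.T@(np.array([x,y,z])-s["eef_pos"])/1000
    r=(s["tcp_rot"][2]-yaw+np.pi/2)%np.pi-np.pi/2
    print("t%.2f"%s["t"],"tcp",s["eef_pos"].round(1),"rot",s["tcp_rot"].round(3),"slide",d.round(4),"roll",round(r,3),"op",round(s["opening"],3),"F",s["ft_force"].round(1),"gf",round(s["grip_force"],1))
E
python3 -c "
from h import *
go(540,85,330,-.08)"
```

```text
t1.55 tcp [ 261.  -567.9  214.6] rot [ 3.142 -0.     0.431] slide [ 0.5261 -0.4767 -0.1154] roll 0.511 op 1.0 F [-0.2 -0.2 -0.6] gf 0.0
```

Emit:
step_arm([
  {"slide":[0.526,-0.477,-0.115],"roll":0.511},
  {"slide":[0.526,-0.477,-0.115],"roll":0.511},
  {"slide":[0.526,-0.477,-0.115],"roll":0.511},
  {"slide":[0.526,-0.477,-0.115],"roll":0.511},
  {"slide":[0.526,-0.477,-0.115],"roll":0.511},
], fingers=0.45)

```text
t: 2.17
eef_pos: [382.6, -282.4, 265.1]
tcp_rot: [3.141, -0.001, -0.081]
ft_force: [0.1, -0.3, 0.1]
opening: 0.528
grip_force: 0.0
```

```bash
python3 -c "
from h import *
go(540,85,330,-.08)"
```

```text
t2.17 tcp [ 382.6 -282.4  265.1] rot [ 3.141e+00 -1.000e-03 -8.100e-02] slide [ 0.1273 -0.3789 -0.065 ] roll -0.001 op 0.528 F [ 0.1 -0.3  0.1] gf 0.0
```

Emit:
step_arm([
  {"slide":[0.127,-0.379,-0.065]},
  {"slide":[0.127,-0.379,-0.065]},
  {"slide":[0.127,-0.379,-0.065]},
  {"slide":[0.127,-0.379,-0.065]},
  {"slide":[0.127,-0.379,-0.065]},
])

```text
invalid input at $.increments[0]: expected keys slide, roll
```

Emit:
step_arm([
  {"slide":[0.03,-0.09,-0.016]},
  {"slide":[0.03,-0.09,-0.016]},
  {"slide":[0.03,-0.09,-0.016]},
])

```text
invalid input at $.increments[0]: expected keys slide, roll
```

```bash
python3 - <<'E'
from h import *
np.set_printoptions(precision=1,suppress=True)
go(540,85,330,-.08)
c=imaging.read_camera("wrist");save(c,"w1.png");np.savez("w1.npz",**c)
print(np.linalg.inv(c["camera_from_world"])[:3])
for t,z in dict(lane_left=80,lane_middle=80,lane_right=80,marker_mid=88,marker_cap_end=88,marker_plain_end=88,pipette_yellow=None,cup=0).items():
    for r in mark_of("wrist",t)[:1]: print(t,round(r["confidence"],2),np.array(r["uv"]),at_depth(c,r["uv"]), None if z is None else at_z(c,r["uv"],z))
E
```

```text
t2.17 tcp [ 382.6 -282.4  265.1] rot [ 3.1 -0.  -0.1] slide [ 0.1 -0.4 -0.1] roll -0.001 op 0.528 F [ 0.1 -0.3  0.1] gf 0.0
[[  -0.1    1.     0.2  452.1]
 [  -1.    -0.1   -0.  -288.4]
 [   0.    -0.2    1.   435.5]]
lane_middle 0.96 [28.  36.5] [561.4   4.8  94.5] [566.   17.3  80. ]
lane_right 0.77 [95.3 39.9] [550.2 -69.4 102.6] [556.9 -54.5  80. ]
pipette_yellow 0.97 [30.3 35.8] [562.6   4.1  92.3] None
cup 0.26 [96.5 38. ] [552.3 -70.1 101.1] [582.6  -4.1   0. ]
```

View pics/w1.png

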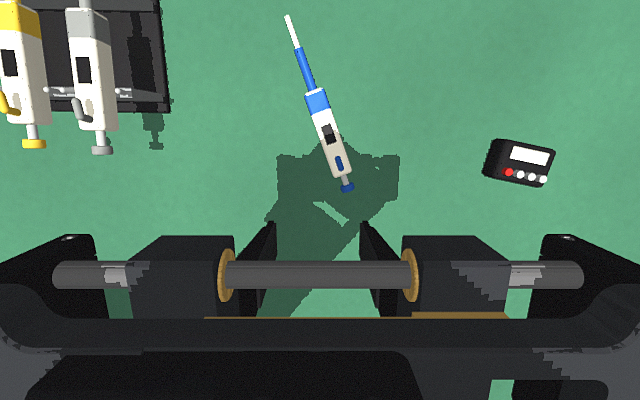

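The rows need "roll" too, so the arm stopped early. That gave a good close view of the blue pipette: nozzle (288,15), plunger (347,187). I'll measure it here, then carry on.

```bash
python3 - <<'E'
from h import *
np.set_printoptions(precision=1,suppress=True)
c=dict(np.load("w1.npz"));P=cloud(c)
def line(pts):
    for uv in pts: print(uv,at_depth(c,uv))
m=np.zeros((400,640),bool);m[:215,255:380]=1
m&=(P[...,2]>5)&(P[...,2]<70)
Q=P[m];q=Q[:,:2];print(len(q))
# fit axis on handle top
h=m&(P[...,2]>22)&(P[...,2]<33);a=P[h][:,:2];print(cv2.minAreaRect(a.astype(np.float32)),np.median(P[h][:,2]))
vx,vy,x0,y0=cv2.fitLine(q.astype(np.float32),cv2.DIST_L1,0,.01,.01).ravel()
d=np.array([vx,vy])*np.sign(vx);s=(q-[x0,y0])@d
tip=np.array([x0,y0])+d*s.max();tail=np.array([x0,y0])+d*s.min()
print("yaw",np.arctan2(d[1],d[0]),tip,tail,s.max()-s.min(),"origin",tip-120*d,tail+121*d)
for t in("pipette","pipette_nozzle","pipette_handle"):
    for r in mark_of("wrist",t)[:1]: print(t,r["confidence"],at_z(c,r["uv"],0 if t=="pipette" else 14))
E
```

```text
2625
((440.2515563964844, -299.4556884765625), (184.07546997070312, 28.216005325317383), 15.72417163848877) 28.21908542572976
yaw 0.2752726 [ 583.2 -259.1] [ 351.7 -324.5] 240.5429116856123 origin [ 467.7 -291.7] [ 468.1 -291.6]
pipette 0.98 [ 468.  -292.4    0. ]
pipette_nozzle 0.6 [ 521.  -276.3   14. ]
pipette_handle 0.84 [ 414.8 -304.    14. ]
```

Emit:
step_arm([
  {"slide":[0.127,-0.379,-0.065],"roll":0},
  {"slide":[0.127,-0.379,-0.065],"roll":0},
  {"slide":[0.127,-0.379,-0.065],"roll":0},
  {"slide":[0.127,-0.379,-0.065],"roll":0},
  {"slide":[0.127,-0.379,-0.065],"roll":0},
])

```text
t: 3.4
eef_pos: [503.8, 1.1, 315.1]
tcp_rot: [3.141, -0.0, -0.081]
ft_force: [1.3, -0.7, -0.4]
opening: 0.444
grip_force: 0.0
```

Emit:
step_arm([
  {"slide":[0.03,-0.089,-0.015],"roll":0},
  {"slide":[0.03,-0.089,-0.015],"roll":0},
  {"slide":[0.03,-0.089,-0.015],"roll":0},
])

```text
t: 3.78
eef_pos: [540.8, 87.2, 329.4]
tcp_rot: [3.142, 0.0, -0.078]
ft_force: [0.3, -1.1, 0.1]
opening: 0.448
grip_force: 0.0
```

```bash
python3 - <<'E'
from h import *
np.set_printoptions(precision=1,suppress=True)
go(540,85,330,-.08)
c=imaging.read_camera("wrist");save(c,"w2.png");np.savez("w2.npz",**c)
for t,z in dict(lane_left=80,lane_middle=80,lane_right=80,marker_mid=88,marker_cap_end=88,marker_plain_end=88,cup=0).items():
    for r in mark_of("wrist",t)[:1]: print(t,round(r["confidence"],2),np.array(r["uv"]),at_depth(c,r["uv"]), None if z is None else at_z(c,r["uv"],z))
P=cloud(c)
cup=(P[...,1]>210)&(P[...,1]<340)&(P[...,0]<580)&(P[...,0]>420)&(P[...,2]>74)&(P[...,2]<90);cup[230:]=0
if cup.sum()>20: print("cup",cv2.minEnclosingCircle(P[cup][:,:2].astype(np.float32)))
E
```

```text
t3.77 tcp [540.8  87.2 329.4] rot [ 3.1  0.  -0.1] slide [-0.  0. -0.] roll 0.002 op 0.448 F [ 0.3 -1.1  0.1] gf 0.0
lane_left 0.8 [314.2 151.4] [571.2  89.1  95.4] [569.7  89.4  80. ]
lane_right 0.88 [418.4 149.6] [563.7 -48.2 104.1] [560.8 -56.1  80. ]
marker_mid 0.78 [310.6 153.5] [568.8  94.2  95.7] [568.   94.5  88. ]
marker_cap_end 0.8 [312.9  95.9] [642.1  85.1  96.6] [642.8  85.1  88. ]
marker_plain_end 0.84 [309.2 205.4] [496.5 102.2  96.6] [494.1 102.7  88. ]
cup 0.93 [212.7 197.7] [514.3 242.6  79.5] [496.1 273.   -0. ]
cup ((495.97955322265625, 275.9697265625), 39.90306854248047)
```

View pics/w2.png

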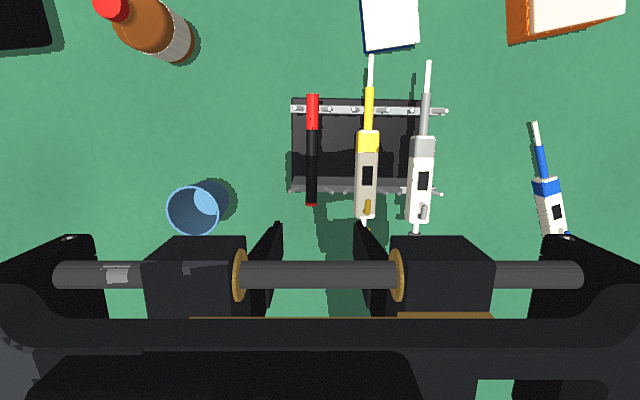

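The marker runs from (314,98) to (310,205), the cup is at (193,210) and the lanes are clearly seen. I'll refine the rest pose from the prong tips and plate tops in the stored cloud, and go to the marker's cap-side grasp.

```bash
python3 - <<'E'
from h import *
np.set_printoptions(precision=1,suppress=True)
c=dict(np.load("w2.npz"));P=cloud(c);m=np.zeros((400,640),bool);m[90:205,280:460]=1
z=P[...,2]
k=m&(z>70)&(z<86)
far=k&(P[...,0]>605);near=k&(P[...,0]<530)
for n,q in(("far",far),("near",near)):
    a=P[q][:,:2].astype(np.float32);print(n,len(a),cv2.minAreaRect(a))
C=c["color"].astype(int);grey=(C.max(-1)-C.min(-1)<15)
t=(m&(z>97)&(z<110)&grey&((P[...,0]>605)|(P[...,0]<530))).astype(np.uint8)
n,l,st,ce=cv2.connectedComponentsWithStats(t)
for i in range(1,n):
    if st[i,4]>1: print(ce[i],st[i,4],P[l==i].mean(0),P[l==i].max(0)[2])
Y=-.117
g=np.array([568.3,94])+40*np.array([np.cos(Y),np.sin(Y)]);print(g)
go(g[0],g[1],150,Y)
E
```

```text
far 749 ((629.7125244140625, 12.106010437011719), (209.7619171142578, 30.114669799804688), 84.47210693359375)
near 585 ((508.8168029785156, 23.47846221923828), (207.65408325195312, 40.943363189697266), 88.87621307373047)
[295.5 108. ] 28 [628.7 108.4 102.7] 106.79460102782929
[328.2 108.4] 24 [624.9  66.8 103.2] 106.20931650116415
[353.5 109. ] 26 [621.7  34.5 103.2] 105.85547022133204
[386.  109.8] 30 [617.5  -7.  102.5] 106.87221620886788
[411.6 110.2] 19 [614.4 -39.4 103.7] 105.54213634836668
[444.3 110.7] 29 [610.5 -81.6 102.6] 105.86787166624964
[421.2 188.9] 503 [510.9 -51.1 108.1] 109.98327450936449
[366.7 182.3] 63 [525.8  22.  108.1] 109.85376644921894
[311.  185.5] 4 [525.1  97.3  97.6] 98.1783855654387
[376. 186.] 3 [518.9   9.  104.4] 105.53298596674802
[290.4 190.9] 22 [520.9 125.9 102.8] 105.99041086348933
[330.9 191.6] 22 [515.6  70.6 102.8] 105.99623012645571
[344.8 191.9] 20 [513.7  51.7 103.2] 106.2990527118227
[355.  191.5] 2 [513.   37.6 102.2] 103.43301298273684
[384.8 192.2] 24 [508.7  -3.2 102.1] 106.31742667873033
[398.8 192.8] 19 [506.7 -22.1 103.3] 105.39910842958716
[311.  194.2] 4 [512.6  98.3  97.4] 97.6307908345712
[439.2 193.5] 24 [501.1 -77.8 102.1] 105.40119969127215
[355.  195.5] 2 [507.9  38.1 104.5] 104.70700659064187
[311. 201.] 3 [502.9  99.1  97.2] 97.24979054821364
[371.  201.5] 2 [498.9  17.3 109. ] 109.14985824909144
[608.   89.3]
t4.17 tcp [540.1  85.  329.8] rot [ 3.1 -0.  -0.1] slide [ 0.1 -0.   0.2] roll 0.036 op 0.446 F [0.3 0.2 0.6] gf 0.0
```

```bash
python3 -c "
from h import *
go(604,90,69,-.105)"
```

```text
t4.17 tcp [540.1  85.  329.8] rot [ 3.141 -0.    -0.081] slide [ 0.0632 -0.0102  0.2608] roll 0.024 op 0.446 F [0.3 0.2 0.6] gf 0.0
```

Emit:
step_arm([
  {"slide":[0.048,-0.008,0.04],"roll":0.024},
  {"slide":[0.063,-0.01,0.095],"roll":0.024},
  {"slide":[0.063,-0.01,0.15],"roll":0.024},
  {"slide":[0.063,-0.01,0.19],"roll":0.024},
  {"slide":[0.063,-0.01,0.19],"roll":0.024},
])

```text
t: 4.8
eef_pos: [602.7, 90.2, 137.4]
tcp_rot: [3.141, 0.005, -0.105]
ft_force: [0.0, -0.4, 1.0]
opening: 0.449
grip_force: 0.0
```

```bash
python3 -c "
from h import *
go(604,90,69,-.105)"
```

```text
t4.80 tcp [602.7  90.2 137.4] rot [ 3.141  0.005 -0.105] slide [0.0017 0.     0.0684] roll 0.0 op 0.449 F [ 0.  -0.4  1. ] gf 0.0
```

Emit:
step_arm([
  {"slide":[0.001,0,0.04],"roll":0},
  {"slide":[0.001,0,0.07],"roll":0},
  {"slide":[0.001,0,0.07],"roll":0},
  {"slide":[0.001,0,0.07],"roll":0},
])

```text
t: 5.3
eef_pos: [606.0, 90.5, 72.0]
tcp_rot: [-3.141, -0.003, -0.104]
ft_force: [-0.6, 0.2, 0.7]
opening: 0.45
grip_force: 0.0
```

Emit:
step_arm([
  {"slide":[0,0,0],"roll":0},
  {"slide":[0,0,0],"roll":0},
  {"slide":[0,0,0],"roll":0},
  {"slide":[0,0,0],"roll":0},
  {"slide":[0,0,0],"roll":0},
], fingers=0.05)

```text
t: 5.92
eef_pos: [605.0, 90.6, 70.0]
tcp_rot: [3.142, -0.0, -0.104]
ft_force: [-1.3, 0.1, 3.6]
opening: 0.161
grip_force: 30.0
```

Gripped: the opening is 15 mm, matching the marker. Next I lift over the prongs, shift beyond the far plate, and lower.

Emit:
step_arm([
  {"slide":[0,0,-0.03],"roll":0},
  {"slide":[0,0,-0.047],"roll":0},
  {"slide":[0.01,0,-0.047],"roll":0},
  {"slide":[0.045,0,-0.047],"roll":0},
  {"slide":[0.062,0,-0.047],"roll":0},
])

```text
t: 6.55
eef_pos: [668.0, 83.8, 115.6]
tcp_rot: [3.141, 0.0, -0.104]
ft_force: [0.2, -0.8, -0.6]
opening: 0.161
grip_force: 30.0
```

Emit:
step_arm([
  {"slide":[0,0,0],"roll":0},
  {"slide":[0,0,0.02],"roll":0},
  {"slide":[0,0,0.036],"roll":0},
  {"slide":[0,0,0.044],"roll":0},
  {"slide":[0,0,0.044],"roll":0},
])

```text
t: 7.18
eef_pos: [666.2, 84.2, 72.1]
tcp_rot: [3.141, 0.001, -0.104]
ft_force: [0.0, 0.3, -0.1]
opening: 0.161
grip_force: 30.0
```

```bash
python3 - <<'E'
from h import *
go(667,83,70,-.105)
c=imaging.read_camera("scene");a=c["color"][150:270,260:420,::-1];cv2.imwrite("pics/s2.png",cv2.resize(a,None,fx=5,fy=5,interpolation=cv2.INTER_CUBIC))
E
```

```text
t7.17 tcp [666.2  84.2  72.1] rot [ 3.141e+00  1.000e-03 -1.040e-01] slide [0.0009 0.0011 0.0021] roll 0.001 op 0.161 F [ 0.   0.3 -0.1] gf 30.0
```

View pics/s2.png

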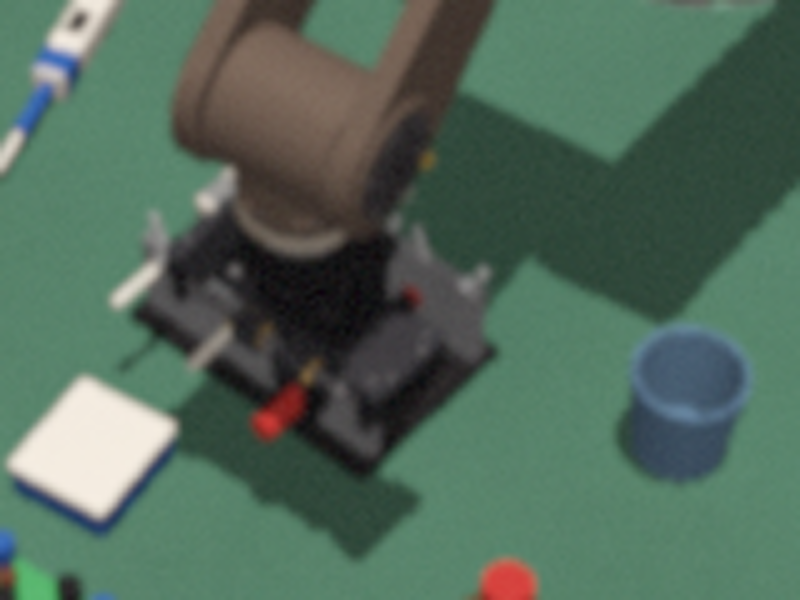

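The marker is held level with its cap end protruding past the far plate (crop 280,410), and everything is clear. Now I lever by lowering.

Emit:
step_arm([
  {"slide":[0,0,0.005],"roll":0},
  {"slide":[0,0,0.01],"roll":0},
  {"slide":[0,0,0.013],"roll":0},
])

```text
t: 7.6
eef_pos: [667.7, 84.1, 60.8]
tcp_rot: [-3.141, -0.003, -0.104]
ft_force: [2.3, -1.0, 6.2]
opening: 0.163
grip_force: 30.0
```

Only about 6 N, so it is pivoting. I'll continue.

Emit:
step_arm([
  {"slide":[0,0,0.005],"roll":0},
  {"slide":[0,0,0.01],"roll":0},
  {"slide":[0,0,0.015],"roll":0},
  {"slide":[-0.002,0,0.02],"roll":0},
  {"slide":[-0.004,0,0.021],"roll":0},
])

```text
t: 8.22
eef_pos: [664.9, 84.4, 40.0]
tcp_rot: [-3.141, -0.006, -0.104]
ft_force: [8.9, -0.7, 5.9]
opening: 0.161
grip_force: 30.0
```

```bash
python3 - <<'E'
from h import *
go(667,83,38,-.105)
c=imaging.read_camera("scene");a=c["color"][150:270,260:420,::-1];cv2.imwrite("pics/s3.png",cv2.resize(a,None,fx=5,fy=5,interpolation=cv2.INTER_CUBIC))
E
```

```text
t8.22 tcp [664.9  84.4  40. ] rot [-3.141 -0.006 -0.104] slide [0.0022 0.0012 0.002 ] roll 0.001 op 0.161 F [ 8.9 -0.7  5.9] gf 30.0
```

View pics/s3.png

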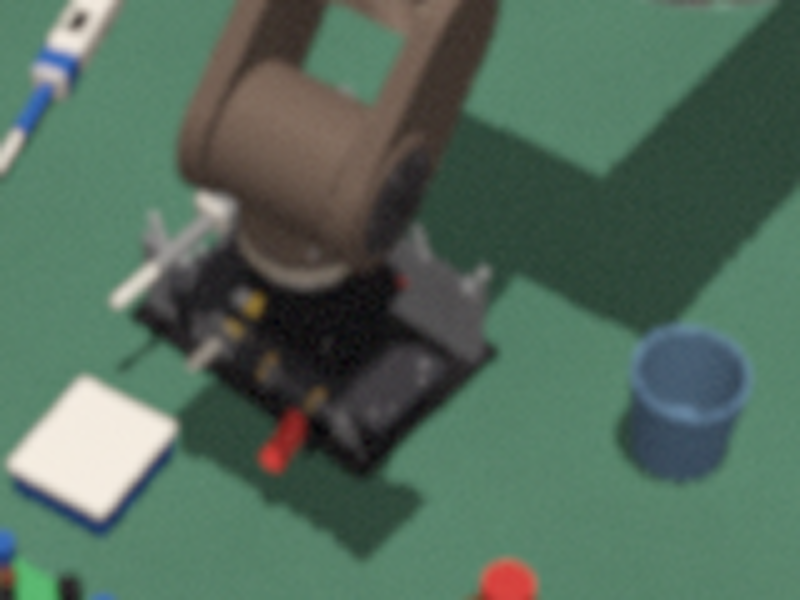

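Pivoting well: the cap end now points down at crop (272,455). A touch more tilt, then lift.

Emit:
step_arm([
  {"slide":[-0.002,0,0.001],"roll":0},
  {"slide":[-0.004,0,0.001],"roll":0},
  {"slide":[0.004,0,-0.01],"roll":0},
  {"slide":[0.006,0,-0.06],"roll":0},
  {"slide":[0.006,0,-0.11],"roll":0},
])

```text
t: 8.9
eef_pos: [668.5, 83.9, 150.1]
tcp_rot: [3.141, 0.001, -0.104]
ft_force: [0.1, -0.7, 0.0]
opening: 0.16
grip_force: 30.0
```

```bash
python3 - <<'E'
from h import *
go(496,275,150,-.105)
E
```

```text
t8.90 tcp [668.5  83.9 150.1] rot [ 3.141e+00  1.000e-03 -1.040e-01] slide [-0.1915 -0.1721  0.0003] roll 0.001 op 0.16 F [ 0.1 -0.7  0. ] gf 30.0
```

Emit:
step_arm([
  {"slide":[-0.03,-0.027,0],"roll":0},
  {"slide":[-0.07,-0.063,0],"roll":0},
  {"slide":[-0.11,-0.1,0],"roll":0},
  {"slide":[-0.15,-0.136,0],"roll":0},
  {"slide":[-0.191,-0.172,0],"roll":0},
])

```text
t: 9.52
eef_pos: [495.4, 276.1, 149.3]
tcp_rot: [-3.142, -0.0, -0.104]
ft_force: [0.7, 1.1, -1.5]
opening: 0.163
grip_force: 30.0
```

```bash
python3 - <<'E'
from h import *
np.set_printoptions(precision=1,suppress=True)
go(496,275,150,-.105)
c=imaging.read_camera("scene");a=c["color"][150:270,320:480,::-1];cv2.imwrite("pics/s4.png",cv2.resize(a,None,fx=5,fy=5,interpolation=cv2.INTER_CUBIC))
for t in("marker_cap_end","marker_plain_end"):
    for r in mark_of("scene",t)[:1]: print(t,r["confidence"],np.array(r["uv"]),at_depth(c,r["uv"]))
E
```

```text
t9.53 tcp [495.4 276.1 149.3] rot [-3.1 -0.  -0.1] slide [ 0.  0. -0.] roll 0.001 op 0.163 F [ 0.7  1.1 -1.5] gf 30.0
marker_cap_end 0.63 [393.2 216. ] [475.5 248.5  80.5]
marker_plain_end 0.2 [485.5 251.8] [398.  554.7  39.6]
```

View pics/s4.png

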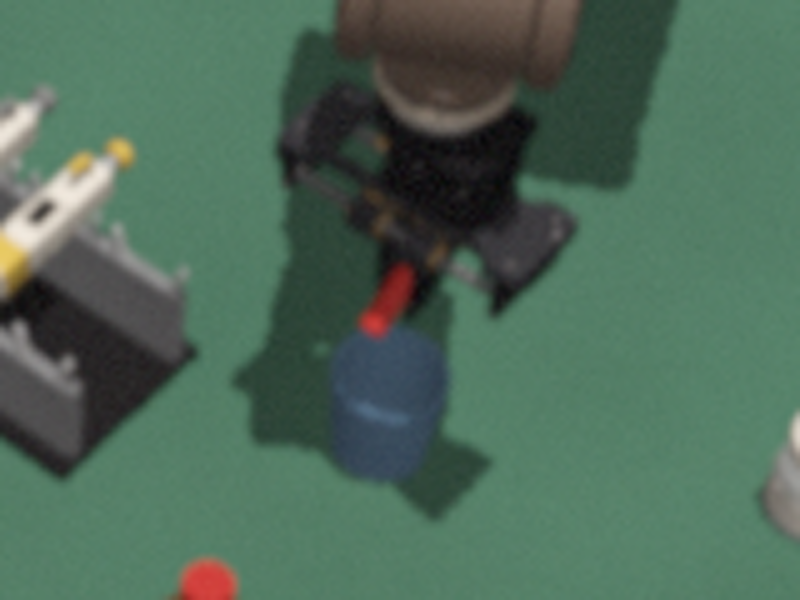

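The cap end points down at crop (375,325), right over the cup. I'll descend with a 5 mm backward offset so both the stub and the upper part clear the rim.

Emit:
step_arm([
  {"slide":[-0.005,0,0.03],"roll":0},
  {"slide":[-0.005,0,0.06],"roll":0},
  {"slide":[-0.005,0,0.085],"roll":0},
  {"slide":[-0.005,0,0.106],"roll":0},
  {"slide":[-0.005,0,0.106],"roll":0},
])

```text
t: 10.3
eef_pos: [491.4, 274.4, 41.5]
tcp_rot: [3.14, 0.003, -0.105]
ft_force: [-1.6, -0.2, 0.0]
opening: 0.162
grip_force: 30.0
```

```bash
python3 - <<'E'
from h import *
np.set_printoptions(precision=1,suppress=True)
go(491,275,43,-.105)
c=imaging.read_camera("scene");a=c["color"][150:270,320:480,::-1];cv2.imwrite("pics/s5.png",cv2.resize(a,None,fx=5,fy=5,interpolation=cv2.INTER_CUBIC))
E
```

```text
t10.30 tcp [491.4 274.4  41.5] rot [ 3.1  0.  -0.1] slide [-0. -0. -0.] roll -0.0 op 0.162 F [-1.6 -0.2  0. ] gf 30.0
```

View pics/s5.png

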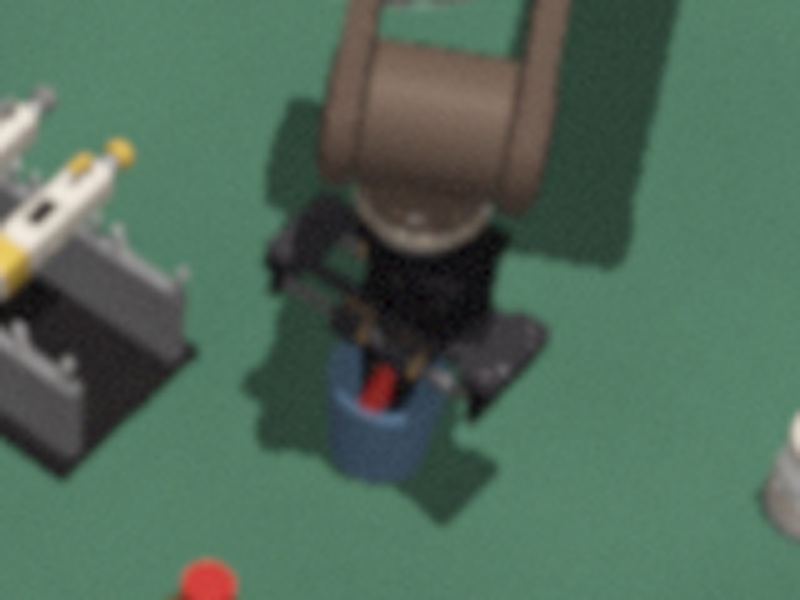

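The cap is inside the cup at crop (378,390) and the cup hasn't moved. Release, pause, then lift.

Emit:
step_arm([
  {"slide":[0,0,0],"roll":0},
  {"slide":[0,0,0],"roll":0},
  {"slide":[0,0,0],"roll":0},
  {"slide":[0,0,0],"roll":0},
], fingers=0.27)

```text
t: 10.85
eef_pos: [491.6, 275.4, 43.0]
tcp_rot: [-3.141, -0.0, -0.104]
ft_force: [-0.2, 0.3, -0.4]
opening: 0.268
grip_force: 0.0
```

Emit:
step_arm([
  {"slide":[0,0,-0.01],"roll":0},
  {"slide":[0,0,-0.03],"roll":0},
  {"slide":[0,0,-0.06],"roll":0},
  {"slide":[0,0,-0.11],"roll":0},
  {"slide":[0,0,-0.17],"roll":0},
])

```text
t: 11.48
eef_pos: [491.0, 275.2, 214.4]
tcp_rot: [3.141, 0.001, -0.104]
ft_force: [1.1, 0.2, 1.1]
opening: 0.271
grip_force: 0.0
```

```bash
python3 - <<'E'
from h import *
np.set_printoptions(precision=1,suppress=True)
go(446.8,-297.7,230,.275)
c=imaging.read_camera("scene");a=c["color"][150:270,320:480,::-1];cv2.imwrite("pics/s6.png",cv2.resize(a,None,fx=5,fy=5,interpolation=cv2.INTER_CUBIC))
E
```

```text
t11.47 tcp [491.  275.2 214.4] rot [ 3.1  0.  -0.1] slide [ 0.   0.6 -0. ] roll -0.379 op 0.271 F [1.1 0.2 1.1] gf 0.0
```

View pics/s6.png

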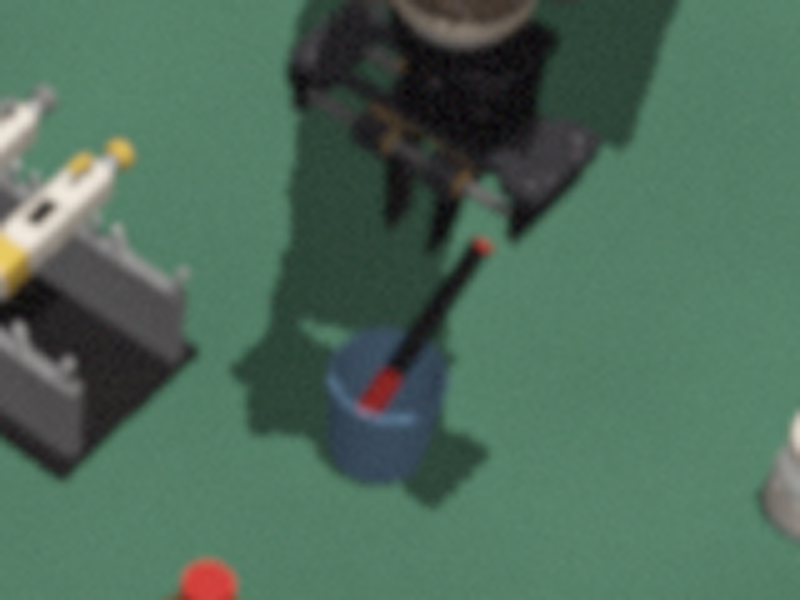

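The marker stands in the cup, leaning on its rim: cap at (380,390), plain end at (482,245). The cup is upright. Now to the pipette.

```bash
python3 - <<'E'
from h import *
go(448.7,-297.1,214,.275)
E
```

```text
t11.53 tcp [493.4 276.4 222.6] rot [-3.137 -0.009 -0.104] slide [0.015  0.5751 0.006 ] roll -0.379 op 0.266 F [0.6 1.4 7. ] gf 0.0
```

Emit:
step_arm([
  {"slide":[0.001,0.03,0],"roll":0},
  {"slide":[0.017,0.574,0],"roll":-0.379},
  {"slide":[0.017,0.574,0],"roll":-0.379},
  {"slide":[0.017,0.574,0],"roll":-0.379},
  {"slide":[0.017,0.574,0],"roll":-0.379},
], fingers=0.6)

```text
t: 12.15
eef_pos: [471.6, 5.6, 213.4]
tcp_rot: [3.141, -0.001, 0.276]
ft_force: [1.1, -1.2, 0.7]
opening: 0.599
grip_force: 0.0
```

```bash
python3 - <<'E'
from h import *
go(448.7,-297.1,214,.275)
E
```

```text
t12.15 tcp [471.6   5.6 213.4] rot [ 3.141e+00 -1.000e-03  2.760e-01] slide [-0.1045  0.285  -0.0006] roll 0.001 op 0.599 F [ 1.1 -1.2  0.7] gf 0.0
```

Emit:
step_arm([
  {"slide":[-0.105,0.285,0],"roll":0},
  {"slide":[-0.105,0.285,0],"roll":0},
  {"slide":[-0.105,0.285,0],"roll":0},
  {"slide":[-0.105,0.285,0],"roll":0},
  {"slide":[-0.105,0.285,0],"roll":0},
])

```text
t: 12.78
eef_pos: [447.7, -297.8, 213.4]
tcp_rot: [3.141, -0.001, 0.274]
ft_force: [1.2, 0.6, -0.8]
opening: 0.597
grip_force: 0.0
```

Emit:
step_arm([
  {"slide":[0,0,0],"roll":0},
  {"slide":[0,0,0],"roll":0},
])

```text
t: 13.02
eef_pos: [448.0, -295.1, 212.9]
tcp_rot: [-3.141, 0.0, 0.274]
ft_force: [-0.4, -1.0, -0.3]
opening: 0.601
grip_force: 0.0
```

```bash
python3 - <<'E'
from h import *
np.set_printoptions(precision=1,suppress=True)
go(448.7,-297.1,5,.275)
c=imaging.read_camera("wrist");P=cloud(c)
m=(P[...,2]>8)&(P[...,2]<60)&(abs(P[...,1]+290)<50)&(P[...,0]<600);m[235:]=0;m[:,:200]=0;m[:,440:]=0
q=P[m][:,:2];vx,vy,x0,y0=cv2.fitLine(q.astype(np.float32),cv2.DIST_L1,0,.01,.01).ravel()
d=np.array([vx,vy])*np.sign(vx);s=(q-[x0,y0])@d;tip=np.array([x0,y0])+d*s.max()
print(len(q),np.arctan2(d[1],d[0]),tip,tip-120*d,tip-140*d)
for t in("pipette","pipette_nozzle","pipette_handle"):
    for r in mark_of("wrist",t)[:1]: print(t,r["confidence"],at_z(c,r["uv"],0 if t=="pipette" else 14))
E
```

```text
t13.03 tcp [ 448.  -295.1  212.9] rot [-3.1  0.   0.3] slide [0.  0.  0.2] roll -0.001 op 0.601 F [-0.4 -1.  -0.3] gf 0.0
2797 0.27505228 [ 583.6 -259. ] [ 468.1 -291.6] [ 448.8 -297. ]
pipette 0.76 [ 469.  -291.8    0. ]
pipette_nozzle 0.74 [ 520.6 -273.2   14. ]
```

Emit:
step_arm([
  {"slide":[0,0.001,0.055],"roll":0},
  {"slide":[0,0.001,0.11],"roll":0},
  {"slide":[0,0.001,0.16],"roll":0},
  {"slide":[0,0.001,0.195],"roll":0},
  {"slide":[0,0.001,0.208],"roll":0},
])

```text
t: 13.85
eef_pos: [448.3, -295.4, 3.3]
tcp_rot: [-3.14, 0.001, 0.276]
ft_force: [1.9, -0.5, 1.4]
opening: 0.6
grip_force: 0.0
```

Emit:
step_arm([
  {"slide":[0,0,0],"roll":0},
  {"slide":[0,0,0],"roll":0},
  {"slide":[0,0,0],"roll":0},
  {"slide":[0,0,0],"roll":0},
  {"slide":[0,0,0],"roll":0},
], fingers=0.15)

```text
t: 14.48
eef_pos: [448.9, -296.8, 5.8]
tcp_rot: [3.14, -0.001, 0.275]
ft_force: [-0.7, 1.6, 8.4]
opening: 0.292
grip_force: 30.0
```

Gripped at 27.7 mm. Lift.

Emit:
step_arm([
  {"slide":[0,0,-0.015],"roll":0},
  {"slide":[0,0,-0.05],"roll":0},
  {"slide":[0,0,-0.1],"roll":0},
  {"slide":[0,0,-0.15],"roll":0},
  {"slide":[0,0,-0.185],"roll":0},
])

```text
t: 15.1
eef_pos: [448.5, -296.4, 193.1]
tcp_rot: [3.139, -0.001, 0.275]
ft_force: [0.4, 0.4, -0.6]
opening: 0.292
grip_force: 30.0
```

```bash
python3 - <<'E'
from h import *
go(552.6,94.8,190,-.096)
E
```

```text
t15.10 tcp [ 448.5 -296.4  193.1] rot [ 3.139e+00 -1.000e-03  2.750e-01] slide [ 0.2063 -0.3483  0.0027] roll 0.371 op 0.292 F [ 0.4  0.4 -0.6] gf 30.0
```

Emit:
step_arm([
  {"slide":[0.015,-0.025,0],"roll":0.08},
  {"slide":[0.036,-0.06,0],"roll":0.16},
  {"slide":[0.062,-0.105,0],"roll":0.24},
  {"slide":[0.089,-0.15,0],"roll":0.32},
  {"slide":[0.115,-0.195,0],"roll":0.371},
])

```text
t: 15.72
eef_pos: [506.3, -75.9, 190.9]
tcp_rot: [3.141, -0.001, -0.099]
ft_force: [0.5, 0.1, -0.3]
opening: 0.295
grip_force: 30.0
```

```bash
python3 - <<'E'
from h import *
go(552.6,94.8,190,-.096)
E
```

```text
t15.72 tcp [506.3 -75.9 190.9] rot [ 3.141e+00 -1.000e-03 -9.900e-02] slide [ 0.0292 -0.1745  0.0008] roll -0.003 op 0.295 F [ 0.5  0.1 -0.3] gf 30.0
```

Emit:
step_arm([
  {"slide":[0.008,-0.05,0],"roll":0},
  {"slide":[0.017,-0.1,0],"roll":0},
  {"slide":[0.025,-0.145,0],"roll":0},
  {"slide":[0.029,-0.174,0],"roll":0},
  {"slide":[0.029,-0.174,0],"roll":0},
])

```text
t: 16.35
eef_pos: [551.8, 94.4, 190.5]
tcp_rot: [-3.142, -0.001, -0.094]
ft_force: [0.3, -0.1, -0.5]
opening: 0.292
grip_force: 30.0
```

Emit:
step_arm([
  {"slide":[0,0,0],"roll":0},
  {"slide":[0,0,0],"roll":0},
])

```text
t: 16.6
eef_pos: [551.7, 91.9, 190.1]
tcp_rot: [3.141, -0.0, -0.097]
ft_force: [0.7, 0.3, -0.2]
opening: 0.297
grip_force: 30.0
```

```bash
python3 - <<'E'
from h import *
np.set_printoptions(precision=1,suppress=True)
go(552.6,94.8,86,-.096)
c=imaging.read_camera("wrist");P=cloud(c);C=c["color"].astype(int);z=P[...,2]
# held pipette: points near underside+..., above 170
m=(z>178)&(z<225)&(P[...,0]>580)&(abs(P[...,1]-90)<40);m[235:]=0
q=P[m][:,:2]
if len(q)>50:
    vx,vy,x0,y0=cv2.fitLine(q.astype(np.float32),cv2.DIST_L1,0,.01,.01).ravel();d=np.array([vx,vy])*np.sign(vx);s=(q-[x0,y0])@d;tip=np.array([x0,y0])+d*s.max();print(len(q),np.arctan2(d[1],d[0]),tip,tip-120*d)
t=((z>98)&(z<110)&(C.max(-1)-C.min(-1)<15)&(P[...,0]>600)&(P[...,0]<640)).astype(np.uint8);t[235:]=0
n,l,st,ce=cv2.connectedComponentsWithStats(t)
for i in range(1,n):
    if st[i,4]>8: print(st[i,4],P[l==i].mean(0))
E
```

```text
t16.60 tcp [551.7  91.9 190.1] rot [ 3.1 -0.  -0.1] slide [ 0.  -0.   0.1] roll -0.001 op 0.297 F [ 0.7  0.3 -0.2] gf 30.0
5253 -0.097971596 [677.3  79.6] [557.8  91.3]
56 [629.1 108.5 103.4]
58 [625.1  66.9 103.1]
48 [621.9  34.8 103.8]
72 [617.9  -7.1 102.6]
48 [614.8 -38.8 104.1]
80 [610.7 -81.4 102.4]
```

```bash
python3 - <<'E'
from h import *
np.set_printoptions(precision=1,suppress=True)
go(552.6,94.8,86,-.096)
c=imaging.read_camera("wrist");P=cloud(c);z=P[...,2]
for x in range(560,720,10):
    m=(abs(P[...,0]-x)<3)&(z>150)&(z<240)&(abs(P[...,1]-88)<25);m[235:]=0
    if m.sum(): print(x,m.sum(),np.percentile(z[m],95),np.median(P[m][:,1]),np.argwhere(m)[:,0].min(),c["color"][m].mean(0))
E
```

```text
t16.65 tcp [551.8  91.9 190. ] rot [ 3.1 -0.  -0.1] slide [ 0.  -0.   0.1] roll -0.001 op 0.292 F [ 0.   0.6 -0.6] gf 30.0
560 153 212.50748140769514 73.74964306005879 221 [45.7 44.9 43.9]
570 563 213.54101339063723 89.86840239121017 213 [ 63.   94.  145.9]
580 605 213.73438429237535 88.96499213143214 194 [ 36.4  75.4 140.4]
590 627 213.64564289599795 87.86152348109417 176 [ 90.2 158.1 244.1]
600 314 207.41570309636916 88.49986344776285 156 [ 85.4 135.8 209.6]
610 253 205.1795644725788 85.89182172394773 137 [ 59.9 125.8 224.8]
620 271 205.23188213376835 85.03361312438786 117 [ 60.3 126.2 223.7]
630 285 205.2862628122993 84.27455432796235 96 [ 61.3 126.3 222.5]
640 308 205.13488917913244 82.99503501846132 75 [ 60.3 125.5 220.4]
650 264 205.00765259000013 82.21956157523536 54 [ 86.6 143.3 226.7]
660 188 202.81607115635273 81.04299572491999 31 [251.6 251.6 248.5]
670 197 202.67197070502488 80.09412038431793 8 [253.8 252.6 249.6]
680 3 199.85924846677975 82.93205144950292 0 [173.3 197.  176. ]
```

The pipette is level and correctly placed along the lane, but 3 mm off to the right. I'll correct that and descend.

Emit:
step_arm([
  {"slide":[0.001,-0.003,0.015],"roll":0},
  {"slide":[0.001,-0.003,0.035],"roll":0},
  {"slide":[0.001,-0.003,0.055],"roll":0},
  {"slide":[0.001,-0.003,0.065],"roll":0},
  {"slide":[0.001,-0.003,0.065],"roll":0},
])

```text
t: 17.32
eef_pos: [552.9, 95.7, 123.9]
tcp_rot: [3.141, 0.002, -0.096]
ft_force: [0.6, 0.2, -0.6]
opening: 0.294
grip_force: 30.0
```

```bash
python3 - <<'E'
from h import *
np.set_printoptions(precision=1,suppress=True)
go(552.6,94.8,86,-.096)
c=imaging.read_camera("wrist");P=cloud(c);z=P[...,2];C=c["color"].astype(int)
for x in (610,620,627,635):
    m=(abs(P[...,0]-x)<3)&(z>100)&(z<160)&(abs(P[...,1]-88)<14)&(C[...,2]>C[...,0]+60);m[235:]=0
    print(x,m.sum(),np.median(P[m][:,1]) if m.any() else 0)
E
```

```text
t17.32 tcp [552.9  95.7 123.9] rot [ 3.1  0.  -0.1] slide [-0.  0.  0.] roll -0.0 op 0.294 F [ 0.6  0.2 -0.6] gf 30.0
610 255 89.8456898156105
620 264 88.8850782677062
627 272 88.22294359898711
635 290 87.70768420846566
```

On line: 88.2 against the fork's 87.7. Lower slowly.

Emit:
step_arm([
  {"slide":[0,0,0.01],"roll":0},
  {"slide":[0,0,0.019],"roll":0},
  {"slide":[0,0,0.026],"roll":0},
  {"slide":[0,0,0.032],"roll":0},
  {"slide":[0,0,0.036],"roll":0},
])

```text
t: 18.0
eef_pos: [553.1, 95.7, 88.4]
tcp_rot: [3.142, 0.0, -0.096]
ft_force: [0.7, 1.0, -0.9]
opening: 0.294
grip_force: 30.0
```

Emit:
step_arm([
  {"slide":[0,0,0.001],"roll":0},
  {"slide":[0,0,0.002],"roll":0},
  {"slide":[0,0,0.003],"roll":0},
])

```text
t: 18.38
eef_pos: [553.3, 95.7, 85.9]
tcp_rot: [3.142, -0.0, -0.096]
ft_force: [0.2, -0.3, -1.0]
opening: 0.292
grip_force: 30.0
```

Emit:
step_arm([
  {"slide":[0,0,0.001],"roll":0},
  {"slide":[0,0,0.002],"roll":0},
  {"slide":[0,0,0.002],"roll":0},
])

```text
t: 18.75
eef_pos: [553.9, 95.7, 84.8]
tcp_rot: [-3.141, -0.002, -0.096]
ft_force: [-0.3, -1.8, 7.9]
opening: 0.291
grip_force: 30.0
```

Contact at seated height. Release gently and retreat.

Emit:
step_arm([
  {"slide":[0,0,0],"roll":0},
  {"slide":[0,0,0],"roll":0},
  {"slide":[0,0,0],"roll":0},
  {"slide":[0,0,0],"roll":0},
], fingers=0.43)

```text
t: 19.25
eef_pos: [553.1, 95.7, 83.7]
tcp_rot: [3.141, 0.0, -0.096]
ft_force: [0.5, 1.0, 0.1]
opening: 0.432
grip_force: 0.0
```

Emit:
step_arm([
  {"slide":[0,0,-0.008],"roll":0},
  {"slide":[0,0,-0.025],"roll":0},
  {"slide":[0,0,-0.06],"roll":0},
  {"slide":[0,0,-0.11],"roll":0},
  {"slide":[0,0,-0.17],"roll":0},
])

```text
t: 19.88
eef_pos: [552.6, 95.7, 255.4]
tcp_rot: [3.141, 0.001, -0.096]
ft_force: [0.3, 0.1, -0.4]
opening: 0.427
grip_force: 0.0
```

Emit:
step_arm([
  {"slide":[-0.05,0,-0.03],"roll":0},
  {"slide":[-0.09,0,-0.04],"roll":0},
  {"slide":[-0.09,0,-0.04],"roll":0},
  {"slide":[-0.09,0,-0.04],"roll":0},
])

```text
t: 20.38
eef_pos: [464.1, 104.4, 294.1]
tcp_rot: [-3.142, -0.001, -0.096]
ft_force: [0.1, 0.5, 0.1]
opening: 0.432
grip_force: 0.0
```

```bash
python3 - <<'E'
from h import *
np.set_printoptions(precision=1,suppress=True)
go(552.6,94.8,86,-.096)
c=imaging.read_camera("wrist");save(c,"w9.png");P=cloud(c)
L=np.array([572.5,92.9]);Y=-.096;R=np.array([[np.cos(Y),np.sin(Y)],[-np.sin(Y),np.cos(Y)]])
q=(P[...,:2]-L)@R.T;z=P[...,2]
for x in range(-90,125,15):
    m=(abs(q[...,0]-x)<3)&(z>70)&(z<135)&(abs(q[...,1])<(8 if x in(45,60,-60,-45) else 18));m[235:]=0
    if m.sum()>3: print(x,m.sum(),"y",q[m][:,1].min().round(1),q[m][:,1].max().round(1),"ztop",np.percentile(z[m],90).round(1))
t=imaging.read_camera("top");Pt=cloud(t);z=Pt[...,2]
m=(abs(Pt[...,1]-275)<90)&(abs(Pt[...,0]-480)<120)
k=m&(z>88)&(z<200);print("marker above rim",k.sum(),Pt[k].min(0),Pt[k].max(0))
r=m&(z>76)&(z<86);print("rim",cv2.minEnclosingCircle(Pt[r][:,:2].astype(np.float32)))
E
```

```text
t20.38 tcp [464.1 104.4 294.1] rot [-3.1 -0.  -0.1] slide [0.1 0.  0.2] roll -0.0 op 0.432 F [0.1 0.5 0.1] gf 0.0
-90 88 y -13.0 14.7 ztop 111.9
-75 122 y -13.0 14.6 ztop 126.4
-60 89 y -8.0 7.3 ztop 126.3
-45 81 y -7.9 7.3 ztop 109.6
-30 119 y -12.6 14.3 ztop 108.2
-15 143 y -12.6 14.2 ztop 106.8
0 137 y -12.4 14.0 ztop 105.7
15 132 y -12.3 13.9 ztop 104.9
30 50 y -4.4 6.1 ztop 94.7
45 54 y -4.4 6.0 ztop 93.7
60 71 y -8.0 7.3 ztop 92.7
75 58 y -4.3 5.9 ztop 91.8
90 33 y -2.0 3.6 ztop 88.3
marker above rim 9 [400.7 287.1 127.8] [415.1 291.7 137.8]
rim ((495.9859924316406, 300.51641845703125), 27.88968849182129)
```

View pics/w9.png

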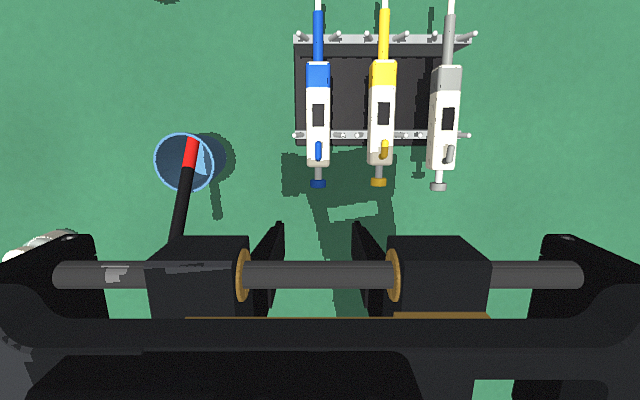

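The pipette is seated: within 1 mm of the line, sloping 4°, pointing like the others. The marker leans a lot towards the robot, from (190,140) to (178,240), so I'll measure its angle.

```bash
python3 - <<'E'
from h import *
np.set_printoptions(precision=3,suppress=True)
for n in("wrist","top","scene"):
    c=imaging.read_camera(n);P=cloud(c);C=c["color"].astype(int);z=P[...,2]
    red=(C[...,0]>120)&(C[...,1]<90)&(C[...,2]<90);blk=C.max(-1)<75
    m=(red|blk)&(z>15)&(z<160)&(P[...,0]>375)&(P[...,0]<535)&(abs(P[...,1]-280)<40)
    if n=="wrist": m[232:]=0
    q=P[m]
    if len(q)<20: print(n,len(q));continue
    l=cv2.fitLine(q.astype(np.float32),cv2.DIST_HUBER,0,.01,.01).ravel();d=l[:3]*np.sign(l[2]);s=(q-l[3:])@d
    print(n,len(q),"lean",np.arccos(d[2]),"low",l[3:]+d*np.percentile(s,1),"high",l[3:]+d*np.percentile(s,99),np.ptp(s))
    for t in("marker_cap_end","marker_plain_end"):
        for r in mark_of(n,t)[:1]: print(t,round(r["confidence"],2),np.array(r["uv"]),at_depth(c,r["uv"]))
E
```

```text
wrist 1255 lean 0.987659 low [527.151 268.811  54.75 ] high [422.201 279.703 124.353] 131.39054676066922
marker_cap_end 0.8 [193.4 138.5] [527.505 256.515  78.732]
marker_plain_end 0.63 [168.5 249. ] [503.447 141.902 386.964]
top 19
scene 160 lean 0.9755085 low [537.24  271.007  46.436] high [409.232 289.707 134.048] 162.4924658951186
marker_cap_end 0.71 [390.3 231.9] [535.134 273.548  75.34 ]
marker_plain_end 0.61 [414.7 201. ] [416.184 289.514 129.339]
```

The marker leans about 0.98 rad with its cap stuck roughly 45 mm up the far wall, so this needs mending. With the fingers nearly shut (14 mm gap as a notch), I'll push its upper end towards the cup so the cap slides to the floor.

```bash
python3 - <<'E'
from h import *
go(368,294.5,294,-.154)
E
```

```text
t20.82 tcp [463.7 104.4 293.5] rot [ 3.141  0.    -0.096] slide [-0.1136 -0.1801 -0.0005] roll 0.058 op 0.43 F [-0.4 -0.9 -0.1] gf 0.0
```

Emit:
step_arm([
  {"slide":[-0.03,-0.05,0],"roll":0.058},
  {"slide":[-0.06,-0.1,0],"roll":0.058},
  {"slide":[-0.09,-0.145,0],"roll":0.058},
  {"slide":[-0.1136,-0.18,0],"roll":0.058},
  {"slide":[-0.1136,-0.18,0],"roll":0.058},
], fingers=0.147)

```text
t: 21.45
eef_pos: [366.6, 296.2, 293.7]
tcp_rot: [3.142, 0.0, -0.151]
ft_force: [0.1, -0.2, -0.3]
opening: 0.151
grip_force: 0.0
```

Emit:
step_arm([
  {"slide":[0,0,0.05],"roll":0},
  {"slide":[0,0,0.1],"roll":0},
  {"slide":[0,0,0.15],"roll":0},
  {"slide":[0,0,0.195],"roll":0},
  {"slide":[0,0,0.195],"roll":0},
])

```text
t: 22.08
eef_pos: [367.2, 293.1, 96.7]
tcp_rot: [3.138, 0.004, -0.155]
ft_force: [-0.7, -0.2, 1.0]
opening: 0.146
grip_force: 0.0
```

```bash
python3 - <<'E'
from h import *
np.set_printoptions(precision=1,suppress=True)
go(368,294.5,98,-.154)
c=imaging.read_camera("scene");P=cloud(c);C=c["color"].astype(int);z=P[...,2]
for r in mark_of("scene","marker_plain_end")[:1]: print(r["confidence"],at_depth(c,r["uv"]))
E
```

```text
t22.07 tcp [367.2 293.1  96.7] rot [ 3.1  0.  -0.2] slide [ 0. -0. -0.] roll -0.001 op 0.146 F [-0.7 -0.2  1. ] gf 0.0
0.66 [412.4 287.8 131.7]
```

Emit:
step_arm([
  {"slide":[0.012,0,0],"roll":0},
  {"slide":[0.022,0,0],"roll":0},
  {"slide":[0.03,0,0],"roll":0},
  {"slide":[0.038,0,0],"roll":0},
  {"slide":[0.046,0,0],"roll":0},
])

```text
t: 22.8
eef_pos: [413.8, 287.3, 98.8]
tcp_rot: [3.142, -0.0, -0.154]
ft_force: [0.3, -0.2, 0.4]
opening: 0.144
grip_force: 0.0
```

```bash
cat > mk.py <<'E'
from h import *
np.set_printoptions(precision=2,suppress=True)
go(368,294.5,98,-.154)
c=imaging.read_camera("scene");P=cloud(c);C=c["color"].astype(int);z=P[...,2]
for t in("marker_plain_end","marker_cap_end","cup"):
    for r in mark_of("scene",t)[:1]: print(t,r["confidence"],np.array(r["uv"]),at_depth(c,r["uv"]))
red=(C[...,0]>110)&(C[...,1]<80)&(C[...,2]<80)&(z>5)&(z<180)&(abs(P[...,0]-480)<110)&(abs(P[...,1]-280)<60)
print("red",red.sum(),P[red].min(0),P[red].max(0))
E
python3 mk.py
```

```text
t22.80 tcp [413.8 287.3  98.8] rot [ 3.14 -0.   -0.15] slide [-0.05 -0.    0.  ] roll -0.0 op 0.144 F [ 0.3 -0.2  0.4] gf 0.0
marker_plain_end 0.58 [413.9 208.7] [447.22 303.78 129.61]
marker_cap_end 0.49 [358.9 294.9] [775.54 310.39  42.92]
cup 0.72 [396.6 239.4] [531.84 298.54  50.54]
red 3 [500.9  274.87  45.27] [504.68 279.58  55.39]
```

Working: the cap has dropped out of sight into the cup. Push a little further.

Emit:
step_arm([
  {"slide":[0.008,0,0],"roll":0},
  {"slide":[0.016,0,0],"roll":0},
  {"slide":[0.024,0,0],"roll":0},
  {"slide":[0.03,0,0],"roll":0},
  {"slide":[0.03,0,0],"roll":0},
])

```text
t: 23.62
eef_pos: [443.3, 282.7, 98.6]
tcp_rot: [3.141, -0.0, -0.155]
ft_force: [-0.7, -0.9, -0.5]
opening: 0.144
grip_force: 0.0
```

```bash
python3 mk.py
```

```text
t23.62 tcp [443.3 282.7  98.6] rot [ 3.14 -0.   -0.15] slide [-0.08 -0.    0.  ] roll -0.001 op 0.144 F [-0.7 -0.9 -0.5] gf 0.0
marker_plain_end 0.69 [415.9 211.3] [457.21 315.92 134.61]
marker_cap_end 0.64 [387.5 238.4] [532.59 266.31  31.57]
cup 0.87 [394.1 238.5] [530.43 288.73  46.25]Traceback (most recent call last):
  File "mk.py", line 8, in <module>
    print("red",red.sum(),P[red].min(0),P[red].max(0))
                          ~~~~~~~~~~^^^
    return umr_minimum(a, axis, None, out, keepdims, initial, where)
ValueError: zero-size array to reduction operation minimum which has no identity
```

Emit:
step_arm([
  {"slide":[-0.015,0,0],"roll":0},
  {"slide":[-0.04,0,0],"roll":0},
  {"slide":[-0.075,0,0],"roll":0},
  {"slide":[-0.075,0,-0.06],"roll":0},
  {"slide":[-0.075,0,-0.12],"roll":0},
])

```text
t: 24.45
eef_pos: [367.1, 294.3, 220.0]
tcp_rot: [3.14, 0.001, -0.153]
ft_force: [0.5, 0.0, -0.1]
opening: 0.148
grip_force: 0.0
```

Emit:
step_arm([
  {"slide":[0,0.06,-0.05],"roll":0},
  {"slide":[0,0.12,-0.1],"roll":0},
  {"slide":[0,0.18,-0.1],"roll":0},
  {"slide":[0,0.22,-0.1],"roll":0},
  {"slide":[0,0.22,-0.1],"roll":0},
])

```text
t: 25.08
eef_pos: [333.8, 74.2, 319.1]
tcp_rot: [3.141, -0.002, -0.16]
ft_force: [-0.4, 1.0, -0.1]
opening: 0.148
grip_force: 0.0
```

```bash
python3 - <<'E'
from h import *
np.set_printoptions(precision=3,suppress=True)
go(368,294,98,-.154)
for n in("top","scene"):
    c=imaging.read_camera(n);save(c,n+"9.png");P=cloud(c);C=c["color"].astype(int);z=P[...,2]
    a=(C.max(-1)<75)|((C[...,0]>110)&(C[...,1]<80)&(C[...,2]<80))
    m=a&(z>15)&(z<170)&(abs(P[...,0]-480)<110)&(abs(P[...,1]-280)<80)
    q=P[m]
    if len(q)>20:
        l=cv2.fitLine(q.astype(np.float32),cv2.DIST_HUBER,0,.01,.01).ravel();d=l[:3]*np.sign(l[2]);s=(q-l[3:])@d
        print(n,len(q),"lean",np.arccos(d[2]),"low",l[3:]+d*np.percentile(s,1),"high",l[3:]+d*np.percentile(s,99),np.ptp(s))
    r=(z>77)&(z<86)&(abs(P[...,0]-495)<60)&(abs(P[...,1]-275)<60)&(C[...,2]>C[...,0]+20);print("rim",r.sum(),cv2.minEnclosingCircle(P[r][:,:2].astype(np.float32)))
    for t in("marker_plain_end","marker_cap_end","cup"):
        for r in mark_of(n,t)[:1]: print(t,r["confidence"],np.array(r["uv"]),at_depth(c,r["uv"]))
E
```

```text
t25.07 tcp [333.8  74.2 319.1] rot [ 3.141 -0.002 -0.16 ] slide [-0.002 -0.222  0.221] roll -0.006 op 0.148 F [-0.4  1.  -0.1] gf 0.0
top 208 lean 0.59858906 low [516.836 263.172  18.571] high [450.744 311.204 138.357] 150.2299177115059
rim 96 ((496.9241943359375, 274.3974304199219), 40.03413391113281)
marker_plain_end 0.74 [291.8 198.4] [570.186  95.368 104.713]
marker_cap_end 0.51 [239.7 221.3] [511.82  269.247  28.357]
cup 0.56 [237.5 228.1] [492.168 281.097   5.235]
scene 123 lean 0.61068904 low [522.724 267.16   16.755] high [455.097 319.162 138.636] 154.0516722606909
rim 83 ((498.0307922363281, 277.0622863769531), 42.17716979980469)
marker_plain_end 0.73 [415.3 211. ] [456.019 313.294 133.121]
marker_cap_end 0.7 [388.3 238.7] [529.628 268.042  28.061]
cup 0.63 [395. 237.] [532.574 291.812  59.175]
```

The marker now leans 0.60 rad with its cap on the cup floor, about 24 mm from the axis. The cup is upright and in place. Handing in.

```bash
python3 -c "
from cell import env
print(env.job_done())"
```

```text
the job is handed in; nothing more can be done
None
```

The job is handed in, though no verdict came back: the marker stands in the upright cup (leaning about 0.60 rad after I fixed a first placing that leaned too far), and the blue pipette lies in the left lane, sloping 4° and pointing like the other two.

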